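# Release the lock and hold the crank stand's guard open

## Task

I want to look at the crankshaft in the test stand. Slide the red transport lock grip outward, away from the yellow guard, fully to its end stop; then lift the guard by its black bar handle and hold it still, open at 50 degrees from shut (give or take 5). The guard falls shut by itself, so finish with the handle still held in the fingers, and leave the piston, dial gauge, wrench and orange cup where they are.

Things in the scene. Friction and masses are not known exactly. Their poses are not given: they have to be found in the camera images.
- stand: Fixed crank test stand, aluminium base 260 (x) x 440 (y) x 40 mm high. Origin: centre of the underside. x points from the guard's handle to its hinge (away from the robot, turned by yaw), y left, z up. Own (mm): crankshaft under the guard; black magnet base at (60, -165) with a post up to z 185. Nothing fixed is higher than the lock grip (196) while the guard is shut.
- guard_hinge (a point): Middle of the guard's hinge line, which runs along the stand's y, at own (80, 0, 165) mm of the stand. The guard is a flat yellow frame 150 mm (hinge to front edge) x 200 mm wide x 10 mm thick with a clear pane, level at this height when shut.
- guard (a joint): Opening angle of the guard, rad: 0 shut (level), grows as the front edge rises and swings back over the hinge, stop at 1.7; 50 degrees is 0.873. Weight and a spring shut it again when let go; at 50 degrees it takes 2 to 5 N at the handle. The lock's bolt keeps it shut (within about 0.05) until the lock is slid out.
- bail (a point): Guard's handle: black bar, diameter 14, 100 mm long along the stand's y, between two rods (diameter 10) to the guard. Origin: middle of the bar, 215 mm from the hinge line in the guard's plane, 65 mm before the guard's edge (58 mm free behind the bar). Shut: own (-135, 0, 165) mm of the stand. It can turn between pads pinching it. Axes turn with the guard: x to the hinge, y along the bar.
- lock_grip (a point): Point in the red lock grip, 10 mm below its top, 186 mm above the bench. The grip is a block 24 (stand's x) x 20 (stand's y) x 40 mm high on a grey block 45 mm wide (x) whose top is 155 mm above the bench. A steel bolt 14 mm wide runs from it towards the guard (stand's -y), over the guard's frame; its other sides are free.
- lock (a joint): Travel of the lock grip along the stand's +y (away from the guard), m: 0 fully locked, 0.05 at the end stop, fully released. Slides against about 1.5 N of friction and stays where it is left.
- piston: Bystander: loose aluminium piston, 60 mm diameter, 48 mm high, open end up, on the stand's deck on the right. Origin: centre of its underside.
- gauge: Bystander: loose dial gauge lying face up, 60 mm diameter, 20 mm high, with a 50 mm stem along its x. Origin: centre of the underside.
- wrench: Bystander: loose steel wrench lying on the bench left of the stand. Origin: on its underside, its length along its x.
- can: Bystander: loose orange plastic cup, 70 mm across, 70 mm high, right of the stand. Origin: centre of its underside.

How it is judged:
By the outcome, as a careful person would: the job done as asked, in the order asked, and still so for the second after the job is handed in, while the arm keeps its last pose, push and grip.
It also fails if it takes over 48 s, if anything falls off the work surface, if the arm or the gripper's body presses on something with over 40 N, if the wrist force passes 120 N, or if a joint passes its speed limit or range.

## Robot

A 6-joint arm with a two-finger parallel gripper is mounted at the origin on the work surface. World frame = base frame: x ahead of the robot, y to its left, z up, the work surface at z = 0. Lengths are in mm, angles in rad, forces in N, time in s.
With the tool pointing down it reaches from about 325 to 875 mm from the base axis. Payload 4.4 kg.
Tool frame: the origin (TCP) lies on the centre line of the jaws, within the pads' length; the fingertips stand ahead of it and the grasp point (between the pads) lies 6 mm ahead of it (ctrl.tcp_to_tips is the z of the fingertips in the tool frame, in mm); z points along the fingers, y is the line along which they close (so a half turn about z gives the same grasp; the last joint's range is limited). The gripper opens to 85 mm and grips with 20 to 120 N. Pads are 22 mm wide; open, the fingers measure 114 mm over their backs; the gripper's body (76 mm by 85 mm) begins 54 mm behind the grasp point. The pads swing forward as they close: fully open they stand 13 mm farther back than shut.
Start: joints at [1.105, 0.207, 1.542, -0, 1.393, -0.15], TCP at [178.592, 546.564, 256.282] pointing down, gripper open.
Joint ranges: [-2.73, 2.73], [-0.86, 2.22], [0.23, 2.46], [-1.11, 4.25], [0.08, 2.63], [-2.82, 2.82]. Speed limits (rad/s): [2.79, 2.79, 3.14, 3.14, 3.14, 3.14].

## Interface

Orientations are given as a 3x3 rotation matrix whose columns are the frame's x, y, z axes.
In Python, from plant import ctrl, sensors, optics gives the robot as it stands. Calls block until the motion is done:
- ctrl.move_ptp(position, orientation): joint-space move of the TCP to a pose.
- ctrl.move_l(position, rot=None, vel=150, threshold=None): straight line of the TCP; rot=None keeps the orientation; vel is the mean speed in mm/s. With threshold (N) it stops when the force on the tool has changed by that much, and returns True; else False.
- ctrl.set_joints(angles): joint-space move.
- ctrl.gripper_to(opening, force=None): finger opening in mm; force is the grip in N (None keeps the last); returns when the fingers have stopped.
- ctrl.hold(seconds).
- ctrl.solve_ik(position, orientation): joint angles nearest the present ones, or None.
- sensors.read_state(): the state.
- optics.grab_frame(name): name is "side" or "top" or "wrist"; returns (picture, depth): 480x640x3 uint8, red, green, blue; 480x640 float32, mm along the optical axis (not along the pixel's ray), 0 where there is no reading.
- optics.camera_params(name): a dict with "mtx" (3x3 intrinsics, pixels), "k1" (the pictures are not rectified: a ray, as slopes to the right and down, at radius r is drawn at 1 + k1 r^2 times it, then the intrinsics apply), "R" (3x3) and "t" (3): a world point X has camera coordinates R X + t; the wrist camera has in their place "T_tool_cam" (4x4, takes a point from camera to tool coordinates, whose origin is the TCP and whose axes are the flange's). Camera axes: x right, y down, z forward; pixel columns grow to the right and rows downward; lengths in mm; the calibration is good to about 2 mm. A picture is of the moment at which its call begins: read the wrist's pose just before it. camera_params takes no time and is no camera call.
A pose or a line that the arm cannot do raises ctrl.MotionError and nothing moves.
- ctrl.finish_job(): hands the job in; it is judged then, once.
The state is a dict: "t": time; "q": joint angles; "qvel": joint speeds; "tau": joint torques, N m; "eef_pos": TCP position; "eef_rot": TCP orientation; "force": force on the tool from outside, world axes, zero at the start; "wrist_torque": the same for the moment, N m; "grip_width": finger opening in mm; "grasp_force": force on a finger pad.
Only numpy, scipy, OpenCV 4.12 (cv2) and the standard library are available. Lean on these libraries where they do the work, as an engineer would, in place of code of your own. Each camera call takes 0.05 s, during which the arm holds its last target. There are 200 camera calls.

## Working session

There is one attempt and no reset: what is moved stays moved. The work goes in short steps, each a Python script; the robot and the scene stay as the last script left them, time stands still between calls to the robot, and variables do not carry over. Pictures are saved under pics/ and viewed, at most 10 in all, crops included, and the job is handed in when it is done.

```bash
mkdir -p pics; ls; cat > h.py <<'E'
import numpy as np, cv2
from plant import ctrl, sensors, optics
def params(n,st=None):
    p=optics.camera_params(n); K=np.array(p['mtx'],float); k1=p['k1']
    if n=='wrist':
        st=st or sensors.read_state(); T=np.eye(4); T[:3,:3]=st['eef_rot']; T[:3,3]=st['eef_pos']
        M=np.linalg.inv(T@np.array(p['T_tool_cam'])); return K,k1,M[:3,:3],M[:3,3]
    return K,k1,np.array(p['R'],float),np.array(p['t'],float)
def rays(P,uv):
    K,k1,R,t=P; uv=np.array(uv,float).reshape(-1,1,2)
    n=cv2.undistortPoints(uv,K,np.array([k1,0,0,0.])).reshape(-1,2)
    d=np.c_[n,np.ones(len(n))]@R; return -R.T@t,d
def onz(P,uv,z):
    c,d=rays(P,uv); return c+d*((z-c[2])/d[:,2:3])
def bydepth(P,uv,dep):
    c,d=rays(P,uv); return c+d*np.array(dep).reshape(-1,1)
def tri(obs):
    A=np.zeros((3,3));b=np.zeros(3)
    for P,uv in obs:
        c,d=rays(P,[uv]); d=d[0]/np.linalg.norm(d[0]); m=np.eye(3)-np.outer(d,d); A+=m;b+=m@c
    return np.linalg.solve(A,b)
E
cat > a.py <<'E'
from h import *
for n in ['side','top','wrist']:
    P=params(n); im,d=optics.grab_frame(n); np.savez(f'{n}0.npz',im=im,d=d,K=P[0],k1=P[1],R=P[2],t=P[3])
    cv2.imwrite(f'pics/{n}0.png',im[:,:,::-1]); print(n,P[0][0,0],P[1],-P[2].T@P[3],P[2][2])
print(sensors.read_state(),ctrl.tcp_to_tips)
E
python3 a.py
```

```text
pics
side 594.74770052974 -0.1545135389294453 [  83.9539721  -766.00630268 1046.51750756] [ 0.3574801   0.62286386 -0.69587972]
top 455.46635133777005 -0.08148157198741339 [ 436.03425722   58.76999424 1063.60853584] [ 0.12240845  0.00920112 -0.99243716]
wrist 351.6021097600891 -0.04469938015337264 [113.5098165  567.94826984 372.87105808] [ 0.25607605 -0.08589437 -0.96283291]
{'t': 0.15, 'q': array([ 1.10453761e+00,  2.07286485e-01,  1.54261948e+00, -6.78820792e-06,
        1.39350904e+00, -1.50455561e-01]), 'qvel': array([ 0.00030711, -0.00087009, -0.00470392, -0.00149454, -0.00063225,
       -0.00082183]), 'tau': array([ 5.58583561e-04, -3.83513224e+01, -2.92039078e+01, -2.73397736e-04,
        6.68696710e-03,  1.19994613e-05]), 'eef_pos': array([178.32560555, 546.07919694, 255.36012788]), 'eef_rot': array([[-9.50547505e-01,  3.10578136e-01, -8.13264486e-04],
       [ 3.10579086e-01,  9.50546144e-01, -1.63082989e-03],
       [ 2.66545313e-04, -1.80276423e-03, -9.99998339e-01]]), 'force': array([ 0.00950851,  0.63301862, -0.06540741]), 'wrist_torque': array([-0.00558581,  0.06797408,  0.05652846]), 'grasp_force': 0.0, 'grip_width': 85.65268405514577} 25.0
```

View pics/side0.png

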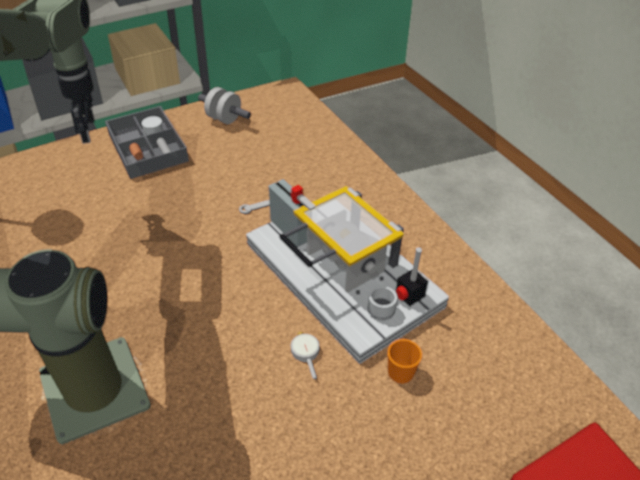

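View pics/top0.png

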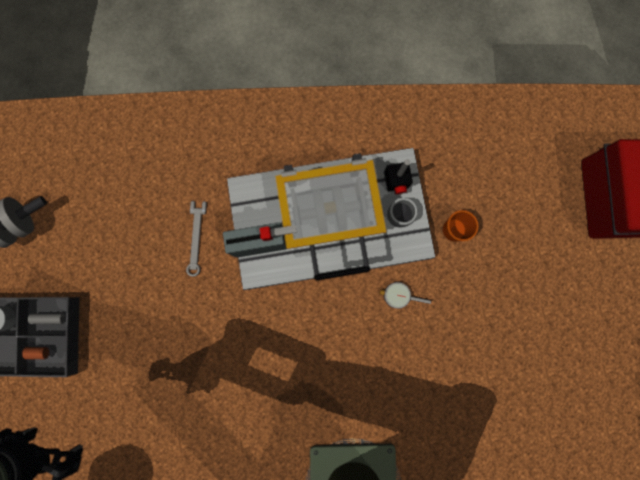

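Side view: the guard is centred near (350,225), the red lock grip is at (297,190), and the dark bar runs (283,237)–(313,265). Top view: the guard quad corners are about (278,178), (378,164), (385,236) and (287,247), the grip is at (265,233), and the bar runs (317,276)–(368,268). The gauge is at (398,295), next to the bar's right end.

```bash
cat > m.py <<'E'
from h import *
S={}
for n in ['side','top']:
    z=np.load(f'{n}0.npz'); P=(z['K'],float(z['k1']),z['R'],z['t']); hsv=cv2.cvtColor(z['im'],cv2.COLOR_RGB2HSV)
    roi=np.zeros((480,640),np.uint8); (roi.__setitem__((slice(150,300),slice(240,450)),255))
    y=cv2.inRange(hsv,(22,150,90),(34,255,255))&roi
    r=(cv2.inRange(hsv,(0,190,60),(6,255,255))|cv2.inRange(hsv,(174,190,60),(180,255,255)))&roi
    c=np.concatenate(cv2.findContours(y,0,1)[0]); q=cv2.approxPolyDP(cv2.convexHull(c),8,True)[:,0]
    blobs=[(s[4],*s[:4],ce) for s,ce in zip(*cv2.connectedComponentsWithStats(r)[2:])][1:]
    print(n,'quad',q.tolist()); print([ (b[0],b[1:5],b[5].round(1)) for b in blobs if b[0]>10])
    S[n]=(P,q,z)
    for zz in (170,): print('  z170',onz(P,q,zz).round(0).tolist())
    x0,y0,w,h=(240,165,200,130) if n=='top' else (220,160,240,190)
    cv2.imwrite(f'pics/{n}c.png',cv2.resize(z['im'][y0:y0+h,x0:x0+w,::-1],None,fx=3.3,fy=3.1,interpolation=2) if n=='side' else cv2.resize(z['im'][y0:y0+h,x0:x0+w,::-1],None,fx=4,fy=4,interpolation=2))
E
python3 m.py
```

```text
side quad [[345, 186], [402, 232], [349, 264], [294, 212]]
[(np.int32(103), (np.int32(291), np.int32(186), np.int32(11), np.int32(17)), array([296. , 192.4])), (np.int32(120), (np.int32(397), np.int32(285), np.int32(11), np.int32(15)), array([402.1, 292. ]))]
  z170 [[671.0, 150.0, 170.0], [700.0, -43.0, 170.0], [550.0, -71.0, 170.0], [523.0, 123.0, 170.0]]
top quad [[383, 227], [288, 242], [279, 187], [305, 172], [370, 167]]
[(np.int32(71), (np.int32(395), np.int32(186), np.int32(11), np.int32(8)), array([400. , 189.1])), (np.int32(123), (np.int32(260), np.int32(227), np.int32(11), np.int32(13)), array([265. , 233.1]))]
  z170 [[567.0, -64.0, 170.0], [541.0, 125.0, 170.0], [653.0, 141.0, 170.0], [683.0, 88.0, 170.0], [690.0, -43.0, 170.0]]
```

View pics/sidec.png

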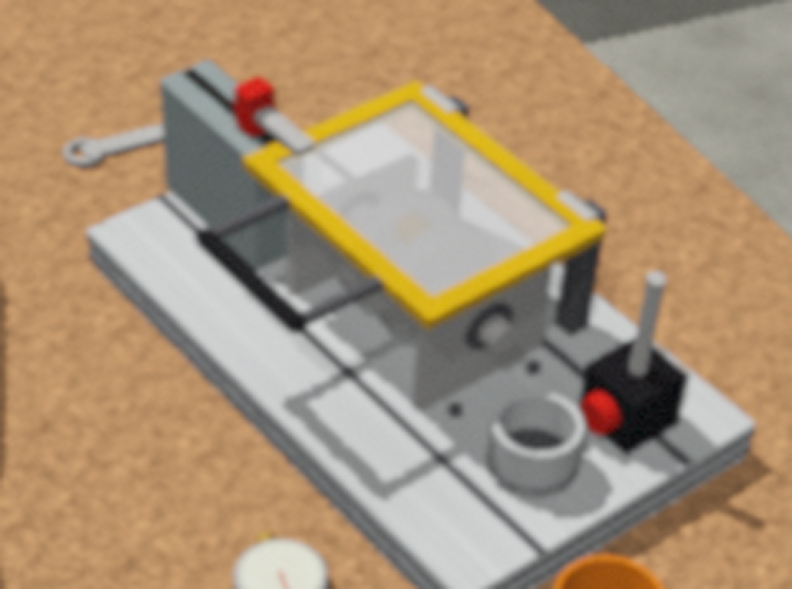

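View pics/topc.png

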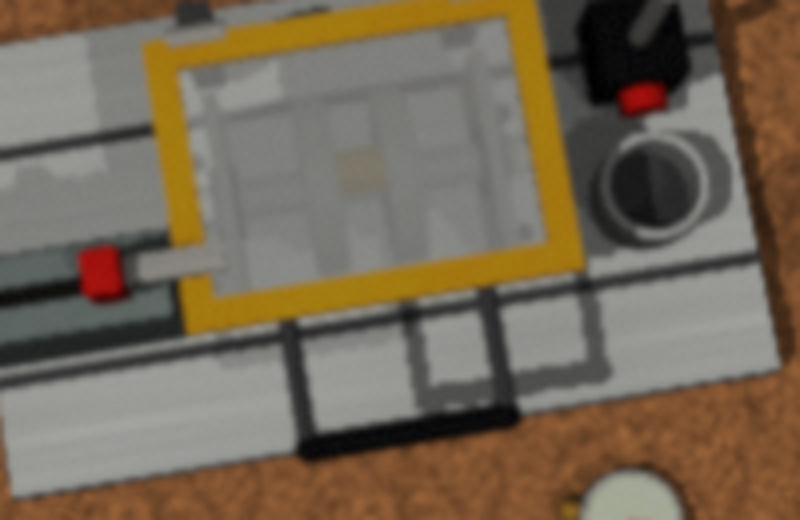

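The crops show the bar ends at top (315.5,277) and (369.5,268), and at side (281.5,237) and (310,265). The bolt lies over the frame's left side, so the lock is shut. I'll triangulate these points.

```bash
cat > m2.py <<'E'
from h import *
P={}
for n in ['side','top']:
    z=np.load(f'{n}0.npz'); P[n]=(z['K'],float(z['k1']),z['R'],z['t'])
o={'barL':((315.5,276.7),(281.5,236.8)),'barR':((369.3,268),(310,265)),'yFL':((286.3,247.6),(294.2,211)),'yFR':((385.5,231.7),(350.3,263.9)),'yBL':((276,175.5),(345.8,186.8)),'grip':((265,233.1),(296,192.4))}
for k,(a,b) in o.items():
    X=tri([(P['top'],a),(P['side'],b)]); e=[np.linalg.norm(np.cross(X-rays(P[n],[u])[0],rays(P[n],[u])[1][0])/np.linalg.norm(rays(P[n],[u])[1][0])) for n,u in(('top',a),('side',b))]
    print(k,X.round(1),np.round(e,1))
E
python3 m2.py
```

```text
barL [470.1  72.7 160.1] [2.2 2.2]
barR [483.8 -33.5 165. ] [3. 3.]
yFL [529.1 129.2 165.8] [1.8 1.8]
yFR [556.6 -68.9 165.4] [1.4 1.4]
yBL [675.2 148.2 167.6] [2.7 2.7]
grip [556.  170.  179.6] [3.1 3.1]
```

```bash
cat >> h.py <<'E'
yaw=np.radians(7.8)
def ax(y=None):
    y=yaw if y is None else y
    return np.array([np.cos(y),np.sin(y),0]),np.array([-np.sin(y),np.cos(y),0])
def down(sign=1,y=None):
    ex,ey=ax(y); z=np.array([0,0,-1.]); Y=sign*ex; return np.c_[np.cross(Y,z),Y,z]
def snap(name):
    st=sensors.read_state(); P=params('wrist',st); im,d=optics.grab_frame('wrist'); np.savez(name+'.npz',im=im,d=d,K=P[0],k1=P[1],R=P[2],t=P[3])
    cv2.imwrite(f'pics/{name}.png',im[:,:,::-1]); return P,im,d
E
python3 - <<'E'
from h import *
for s in (1,-1):
    for p in ([556,170,260],[556,170,192],[478,20,171],[553,31,336],[553,31,400]):
        q=ctrl.solve_ik(p,down(s)); print(s,p,None if q is None else np.round(q,2))
ex,ey=ax()
# between bar and grip, camera on +y side -> sign chosen below
ctrl.move_ptp([520,95,330],down(1)); snap('w1')
ctrl.move_l([480,20,330]); snap('w2')
print(sensors.read_state()['t'],sensors.read_state()['eef_pos'])
a=np.load('w1.npz')['im'];b=np.load('w2.npz')['im']
cv2.imwrite('pics/w12.png',np.hstack([a,b])[:,:,::-1][::1]) 
cv2.imwrite('pics/w12.png',cv2.resize(np.vstack([a,b])[:,:,::-1],(400*1,600)))
E
```

```text
1 [556, 170, 260] [ 0.15  0.22  1.52 -0.    1.4   0.01]
1 [556, 170, 192] [ 0.15  0.28  1.59 -0.    1.27  0.01]
1 [478, 20, 171] [-0.14  0.09  1.86 -0.    1.19 -0.28]
1 [553, 31, 336] [-0.1   0.11  1.49 -0.    1.54 -0.24]
1 [553, 31, 400] [-0.1   0.09  1.38 -0.    1.67 -0.24]
-1 [556, 170, 260] None
-1 [556, 170, 192] None
-1 [478, 20, 171] None
-1 [553, 31, 336] None
-1 [553, 31, 400] None
3.0167 [480.26770354  20.54470149 330.08972156]
```

View pics/w1.png

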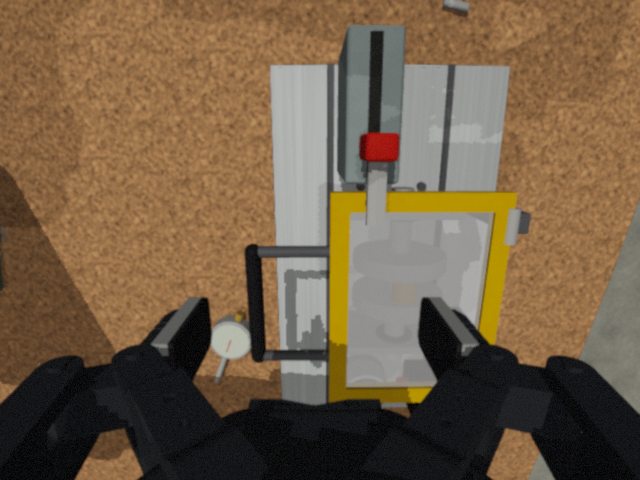

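View pics/w2.png

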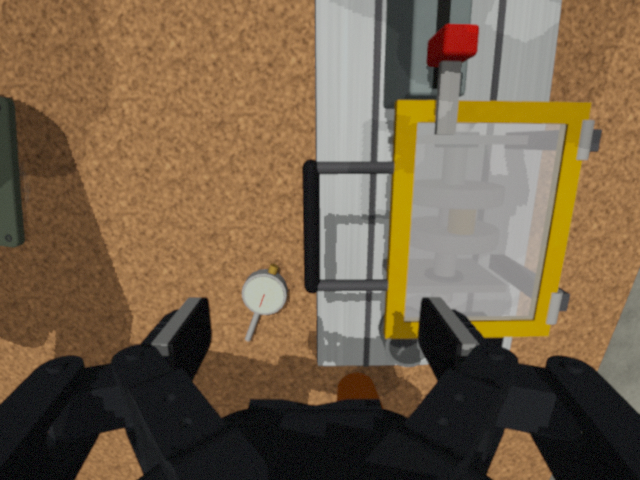

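w1 shows the grip at (380,147), the bar from (253,247) to (259,358) and the frame corners at (330,193) and (517,193). w2 shows the bar from (310,163) to (312,289), the grip at (453,45) and the frame corners at (397,100), (590,102), (549,336) and (387,338).

```bash
cat > m3.py <<'E'
from h import *
P={};I={}
for n in ['w1','w2','top0','side0']:
    z=np.load(f'{n}.npz'); P[n]=(z['K'],float(z['k1']),z['R'],z['t']); I[n]=z
def T(k,**o):
    X=tri([(P[n],u) for n,u in o.items()]); e=[]
    for n,u in o.items():
        c,d=rays(P[n],[u]); e.append(np.linalg.norm(np.cross(X-c,d[0]))/np.linalg.norm(d[0]))
    print(k,X.round(1),np.round(e,1)); return X
L=T('barL',w1=(253.5,247),w2=(310.5,163)); R=T('barR',w1=(258.5,358),w2=(312,289))
T('FL',w1=(330,193),w2=(397,100)); T('BL',w1=(517,193),w2=(590,102)); 
d=L-R; print('len',np.linalg.norm(d),'yaw',np.degrees(np.arctan2(-d[0],d[1])),'mid',(L+R)/2)
for n in ('w1','w2'):
    z=I[n]; hsv=cv2.cvtColor(z['im'],cv2.COLOR_RGB2HSV); r=cv2.inRange(hsv,(0,190,50),(6,255,255))|cv2.inRange(hsv,(174,190,50),(180,255,255))
    r[170:]=0; r[:,:340]=0; r[:,500:]=0; V=hsv[...,2]; v=V[r>0]; th,_=cv2.threshold(v,0,255,cv2.THRESH_OTSU)
    m=(r>0)&(V>th); c=np.argwhere(m)[:,::-1]; full=np.argwhere(r>0)[:,::-1]
    ok=m&(z['d']>0); dp=bydepth(P[n],np.argwhere(ok)[:,::-1],z['d'][ok])
    print(n,th,len(c),c.mean(0),c.min(0),c.max(0),full.min(0),full.max(0),'minrect',cv2.minAreaRect(c.astype(np.float32)))
    print('  onz196',onz(P[n],[c.mean(0)],196).round(1),'depth',np.median(dp,0).round(1), 'hi',np.percentile(dp,[2,98],axis=0).round(1).tolist())
    uv=[(254,290)] if n=='w1' else [(311,225)]
    dd=z['d'][uv[0][1],uv[0][0]]; print('  bar depth pt',bydepth(P[n],uv,[dd]).round(1))
E
python3 m3.py
```

```text
barL [470.5  73.  161.5] [0.4 0.4]
barR [485.5 -32.5 165.1] [0.2 0.2]
FL [527.9 128.2 169.8] [0. 0.]
BL [675.8 149.5 170.2] [0.5 0.5]
len 106.59669218353254 yaw 8.10702130557251 mid [478.01553384  20.21503383 163.31235392]
w1 124.0 829 [381.64656212 146.29553679] [366 133] [398 159] [360 132] [398 160] minrect ((382.0, 146.0), (26.0, 32.0), 90.0)
  onz196 [[557.  168.6 196. ]] depth [556.9 168.6 195.9] hi [[546.7, 159.8, 194.1], [567.8, 177.2, 197.4]]
  bar depth pt [[476.1  38.2 171.9]]
w2 119.0 944 [460.06779661  38.97669492] [443  24] [477  53] [428  24] [477  66] minrect ((460.0424499511719, 39.02358627319336), (33.35979080200195, 29.05950164794922), 2.4895529747009277)
  onz196 [[556.4 167.8 196. ]] depth [556.5 167.9 195.9] hi [[546.3, 159.3, 194.0], [567.2, 176.5, 197.5]]
  bar depth pt [[477.1  25.2 171.2]]
```

The points agree: grip top at z 196, centre (556.7,168.3), bar centre (478,20,≈164.5), yaw 8.1°. Next I'll pull the lock.

```bash
sed -i 's/radians(7.8)/radians(8.1)/' h.py; python3 - <<'E'
from h import *
ex,ey=ax(); R=down(1); g=np.array([556.7,168.3,192.])
s=lambda m:(lambda st:print(m,round(st['t'],2),st['eef_pos'].round(1),st['force'].round(1),round(st['grip_width'],1),round(st['grasp_force'],1)))(sensors.read_state())
ctrl.move_l(g+[0,0,60],R); ctrl.gripper_to(60)
print(ctrl.move_l(g,vel=80,threshold=8)); s('at')
ctrl.gripper_to(0,40); s('grip')
print(ctrl.move_l(g+44*ey,vel=60,threshold=25)); s('44')
print(ctrl.move_l(g+58*ey,vel=25,threshold=20)); s('stop')
st=sensors.read_state(); print('travel',(st['eef_pos']-g)@ey)
E
```

```text
False
at 5.67 [557.2 168.4 192.5] [-0.3  0.5  0.5] 59.8 0.0
grip 6.08 [557.2 168.4 192.8] [-0.6  0.7  3.2] 23.2 40.7
False
44 6.96 [550.8 213.4 192.8] [-0.6  0.7  5.5] 23.7 41.1
True
stop 7.42 [550.1 218.2 192.8] [ 0.5 -1.4  3.4] 23.2 40.8
travel 50.286910189812254
```

```bash
python3 - <<'E'
from h import *
ex,ey=ax(); R=down(1); st=sensors.read_state()
ctrl.gripper_to(60); ctrl.move_l(st['eef_pos']+[0,0,70]); ctrl.gripper_to(50)
ctrl.move_l([520,95,330],R,vel=200); P,im,d=snap('w3')
hsv=cv2.cvtColor(im,cv2.COLOR_RGB2HSV); r=cv2.inRange(hsv,(0,190,120),(6,255,255))|cv2.inRange(hsv,(174,190,120),(180,255,255)); r[170:]=0; r[:,:340]=0; r[:,500:]=0
X=onz(P,[np.argwhere(r)[:,::-1].mean(0)],196)[0]; print(X,(X-[556.7,168.3,196])@ey)
st=sensors.read_state(); print(st['t'],st['force'])
E
```

```text
[549.86501908 217.63208905 196.        ] 49.80299247822073
9.6667 [ 0.00320187 -0.11514723  0.32328119]
```

View pics/w3.png

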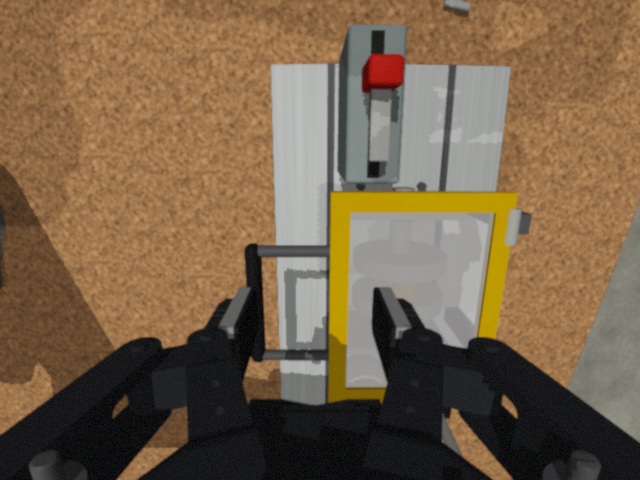

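The lock is out 49.8 mm and the bolt is clear of the frame at (380,160). Next I'll grasp the bar and lift it along the arc.

```bash
python3 - <<'E'
from h import *
ex,ey=ax(); R=down(1); b=np.array([478.,20.2,164.5]); H=b+215*ex; off=np.array([0,0,6.])
s=lambda m:(lambda st:print(m,round(st['t'],2),st['eef_pos'].round(1),st['force'].round(1),round(st['grip_width'],1),round(st['grasp_force'],1)))(sensors.read_state())
ctrl.move_l(b+[0,0,80],R); print(ctrl.move_l(b+off,vel=80,threshold=8)); s('at')
ctrl.gripper_to(0,60); s('grip')
st=sensors.read_state(); assert st['grip_width']>11
p0=st['eef_pos']-off; H=p0+215*ex; H[2]=164.5
for a in np.arange(4,51,2):
    t=np.radians(a); ctrl.move_l(H+215*(-np.cos(t)*ex+np.array([0,0,np.sin(t)]))+off,vel=45)
    if a%6==4: s(a)
    if np.linalg.norm(sensors.read_state()['force'])>35: print('high',a); break
ctrl.hold(.5); s('end'); st=sensors.read_state(); v=st['eef_pos']-off-H; print('angle',np.degrees(np.arctan2(v[2],-v@ex)),np.linalg.norm(v))
snap('w4'); 
im,d=optics.grab_frame('side'); cv2.imwrite('pics/s4.png',im[:,:,::-1]); np.savez('s4.npz',im=im,d=d)
E
```

```text
False
at 11.7 [478.6  20.1 171.1] [ 0.2 -0.1 -0.4] 50.0 0.0
grip 12.13 [477.7  20.1 170.7] [-3.1 -0.1  2.5] 12.1 58.4
4 12.62 [477.9  20.1 185.2] [ 1.1 -1.2 -5. ] 12.1 58.3
10 13.57 [480.4  20.5 207.7] [-2.5 -1.7 -4.3] 12.4 58.5
16 14.52 [485.5  21.2 231.1] [-7.3 -2.8 -1. ] 11.8 58.5
22 15.47 [492.3  22.2 252.4] [-8.3 -2.   0.4] 11.9 58.6
28 16.42 [501.1  23.5 272.7] [-9.9 -2.9 -0.2] 11.9 58.6
34 17.37 [512.4  25.1 293. ] [-11.4  -2.7   5.1] 11.8 58.4
40 18.32 [525.4  27.  311.6] [-14.5  -2.8   5.9] 12.0 58.6
46 19.27 [540.9  29.2 329.6] [-15.2  -3.2  10.2] 11.9 58.5
end 20.4 [552.   30.8 340.4] [-15.   -2.   11.6] 11.9 58.6
angle 50.528528590439876 220.0918426433103
```

View pics/s4.png

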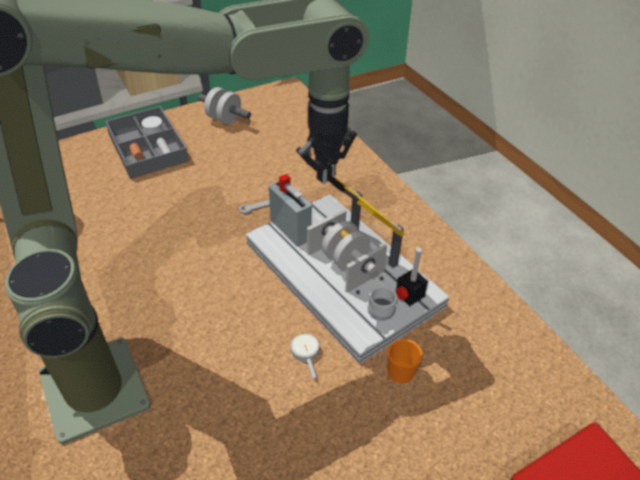

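View pics/w4.png

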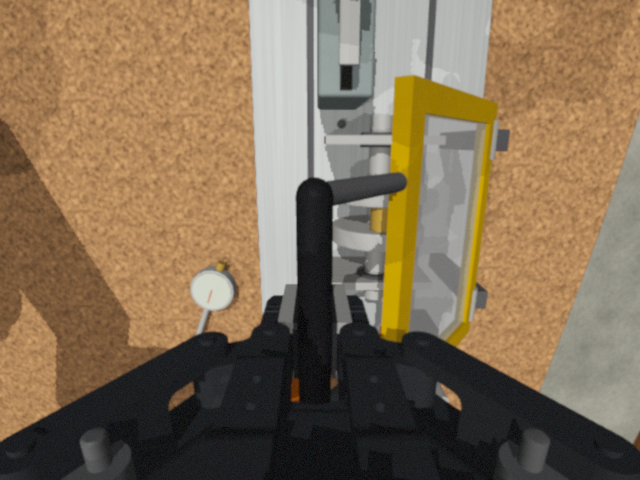

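Side view: the guard is open with the bar in the fingers at (326,178), and the piston, gauge and cup haven't moved. Wrist view: the bar is between the pads at (315,300) and the yellow frame is tilted. I'll measure the guard angle by fitting a plane to the yellow pixels' depth, and ease the 19 N radial load.

```bash
cat > ang.py <<'E'
from h import *
def angle(P,im,d):
    ex,ey=ax(); hsv=cv2.cvtColor(im,cv2.COLOR_RGB2HSV); m=(cv2.inRange(hsv,(20,180,60),(34,255,255))>0)&(d>0); m[:,:380]=0; m[330:]=0
    m=cv2.erode(m.astype(np.uint8),np.ones((3,3)))>0
    X=bydepth(P,np.argwhere(m)[:,::-1],d[m]); a=X@ex; z=X[:,2]; k=np.ones(len(a),bool)
    for _ in range(6):
        A=np.c_[a,X@ey,np.ones_like(a)]; c=np.linalg.lstsq(A[k],z[k],rcond=None)[0]; r=z-A@c; k=abs(r)<max(3,1.5*np.std(r[k]))
    return np.degrees(np.arctan(-c[0])),c,k.sum(),len(k),np.std(r[k])
if __name__=='__main__':
    z=np.load('w4.npz'); P=(z['K'],float(z['k1']),z['R'],z['t']); print(angle(P,z['im'],z['d']))
    ex,ey=ax(); st=sensors.read_state(); R=down(1); t0=np.radians(50)
    H=np.array([478.,20.2,164.5])+215*ex; base=H+215*(-np.cos(t0)*ex+[0,0,np.sin(t0)])+[0,0,6]
    rad=-np.cos(t0)*ex+np.array([0,0,np.sin(t0)])
    for k in (2,4):
        ctrl.move_l(base+k*rad,vel=20); ctrl.hold(.4); s=sensors.read_state(); print(k,s['t'],s['eef_pos'].round(1),s['force'].round(1),s['grip_width'])
        print(angle(*snap('w5_%d'%k)))
E
python3 ang.py
```

```text
(np.float64(49.41723773582461), array([-1.16743066e+00,  9.66138308e-04,  9.78863449e+02]), np.int64(6246), 8889, np.float64(0.8486259994544147))
2 21.15 [552.   30.8 340.5] [-10.4  -3.1   6.2] 11.702981987315928
(np.float64(49.42274456218632), array([-1.16765779e+00,  1.33870933e-03,  9.79016117e+02]), np.int64(6257), 8944, np.float64(0.8624445070159478))
4 21.85 [551.3  30.7 340. ] [-6.2 -1.9  0.8] 11.811274219700088
(np.float64(49.21132654782304), array([-1.15897427e+00,  1.09777811e-03,  9.73034411e+02]), np.int64(6315), 9007, np.float64(0.8624499228263904))
```

```bash
python3 - <<'E'
from ang import *
ctrl.hold(1); print(angle(*snap('w6'))[0]); s=sensors.read_state(); print(s['t'],s['force'],s['grip_width'],s['grasp_force'])
a=np.load('side0.npz')['im'].astype(int); b=optics.grab_frame('side')[0].astype(int)
for n,(y,x) in {'cup':(360,404),'gauge':(348,305),'piston':(302,383),'wrench':(207,250)}.items():
    print(n,abs(a-b)[y-15:y+15,x-15:x+15].mean().round(1))
print(ctrl.finish_job())
E
```

```text
49.22678825318634
22.95 [-6.41682931 -2.70078387  1.05715072] 11.344707502525882 59.57695484161377
cup 7.1
gauge 5.9
piston 13.3
wrench 9.1
the job is handed in; nothing more can be done
None
```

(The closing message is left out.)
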